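# Roll the wet-painted pipe into the drying dip

### The job

The paint on the green pipe lying in the track is still wet, so do not touch it with the gripper. Pick up the paddle by its orange handle and use its black face to roll the pipe gently along the track until it drops into the dip between the yellow marks and stays there. Then stand the paddle upright on the bench or the track floor, clear of the pipe, and let go.

Things in the scene. Friction and masses are not known exactly. Their poses are not given: they have to be found in the camera images.
- track: Fixed track on the bench, grey floor, blue guides; 380 mm long (x), 150 wide (y). Origin: centre of its underside. Floor 12 mm above the bench, 130 mm wide between guides 28 mm high over the bench. Dip: slot 28 mm wide across the floor, centred at x = +120 mm, yellow marks on both guides; the pipe sinks 5.7 mm and stays, but a hard push rolls it on. Stop 40 mm high at the +x end; -x end open.
- pipe_center (a point): Centre of the green pipe, 40 mm diameter, 110 mm long, about 0.25 kg, lying across the track on its flat floor, on the -x side of the dip, centre 32 mm above the bench; it is rolled to the track's +x. Its length runs along its own y; its x and z turn as it rolls. It rolls freely, may lie a few degrees askew, and squares up against the paddle's face.
- paddle_grip (a point): Point on the axis of the paddle's orange handle (upright, 26 x 26 mm, gripped from above across x or y), 95 mm above the sole; the handle's top is 128 mm above it. Wooden sole 50 x 90 mm, standing on the bench; about 0.25 kg. Black rubber pushing face 90 mm wide (y), 46 mm high, looks to the point's +x, 25 mm ahead of the axis. z points up.

How it is judged:
On the way, in this order (a step that is already met when the one before it is completed fails the run):
1. the held paddle stands low in the track behind the pipe, black face towards it, the pipe still on the flat floor (contact force between the fingers and paddle above 1 N and horizontal distance between paddle_grip and pipe_center below 0.1 m and z of paddle_grip in the frame of track below 0.135 m and x of pipe_center in the frame of track below 0.1 m and z of pipe_center in the frame of track above 0.03 m and x of pipe_center in the frame of paddle_grip above 0.03 m), for 0.1 s.
2. the pipe has dropped into the dip while the paddle is held (contact force between the fingers and paddle above 1 N and x of pipe_center in the frame of track between 0.11 and 0.13 m and z of pipe_center in the frame of track below 0.029 m), for 0.1 s.
At the end, for the whole second after the job is handed in: The pipe lies at rest in the dip (centre within 10 mm of the dip's middle along the track, sunk in it, square to the track within 10 degrees); the paddle stands released, upright within 10 degrees, on the bench or the track floor and does not touch the pipe (x of pipe_center in the frame of track between 0.11 and 0.13 m and y of pipe_center in the frame of track between -0.02 and 0.02 m and z of pipe_center in the frame of track below 0.029 m and angle between the y axis of pipe_center and the y axis of track, either way round below 0.17 rad and linear speed of each of pipe, paddle below 0.02 m/s and angle between paddle_grip's own z axis and vertical below 0.17 rad and height (world z) of paddle_grip below 0.115 m and contact force between paddle and pipe below 0.1 N).
It fails at once if the gripper or arm touches the wet pipe (contact force between the arm and pipe above 0.3 N).
It fails at once if the fingers touch the wet pipe (contact force between the fingers and pipe above 0.3 N).
It fails at once if the pipe is shot along (faster than 0.4 m/s) (linear speed of pipe above 0.4 m/s).
It fails at once if the pipe is lifted out of the track (z of pipe_center in the frame of track above 0.06 m).
It also fails if it takes over 51 s, if anything falls off the work surface, if the arm or the gripper's body presses on something with over 40 N, if the wrist force passes 120 N, or if a joint passes its speed limit or range.

### The arm

A 7-joint arm with a two-finger parallel gripper is mounted at the origin on a cart in front of the work surface, level with it; the furniture and walls round the work are solid. World frame = base frame: x ahead of the robot, y to its left, z up, the work surface at z = 0. Lengths are in m, angles in rad, forces in N, time in s.
With the tool pointing down it reaches from about 0.4 to 0.875 m from the base axis. Payload 19.3 kg.
Tool frame: the origin (TCP) lies at the very end of the fingers, on their centre line; the grasp point (between the pads) lies 19 mm behind it; z points along the fingers, y is the direction in which the jaws open and shut (so a half turn about z gives the same grasp; the last joint's range is limited). The gripper opens to 85 mm and grips with 20 to 120 N. Pads are 22 mm wide; open, the fingers measure 114 mm over their backs; the gripper's body (76 mm by 85 mm) begins 54 mm behind the grasp point. The pads swing forward as they close: fully open they stand 13 mm farther back than shut.
Start: joints at [-1.414, 0.521, -0.036, 1.599, 0.021, 1.021, -0.113], TCP at [0.141, 0.609, 0.231] pointing down, gripper open.
Joint ranges: [-2.91, 2.91], [-0.3, 2.13], [-1.5, 1.42], [0.17, 2.43], [-1.26, 4.41], [0.16, 1.93], [-2.52, 2.52]. Speed limits (rad/s): [1.89, 1.89, 2.39, 2.39, 3.01, 3.01, 3.01].

### API

Orientations are given as [roll, pitch, yaw] about the fixed x, y, z axes, in that order (R = Rz(yaw) Ry(pitch) Rx(roll)).
In Python, from workcell import bot, grab_frame, calibration, workorder gives the robot as it stands.
- The arm moves only by the tool move_arm, never from a script. Its arguments are lists of equal length, an entry for each row: "jaw": the closure in counts, from 0 (fully open) to 255 (shut); "dp": the shift along the tool's x, y, z in units of 800 mm (1.0 is 800 mm), a list of three; "rotation": the turn, a rotation vector about the tool's x, y, z in units of pi rad (1.0 is pi rad), a list of three. In form: {"jaw": [jaw, ...], "dp": [[dx, dy, dz], ...], "rotation": [[rx, ry, rz], ...]}. A call has 1 to 10 rows; each row shifts and turns the commanded pose from where the row before left it, along the tool's axes as they then stand; what a row does not reach is not made up. A row lasts 1/8 s, in which the tool goes at most 62.5 mm and 10.7 degrees, less where a joint would pass 70% of its speed; a pose out of reach is approached as far as the arm can. A call with a number of a shift or a turn outside -1 to 1 is refused whole. A call with a gripper value outside its range is refused whole. The fingers move at their own pace and stop on an object; "squeeze" is the grip in N (left out, the last holds). Time passes only in rows, so rows that do not move let the fingers close. It gives the time, the measured TCP pose, the force and the opening at its end, in the units of the state.
- bot.observe(): the state, without advancing time (a new reading comes with each control period).
- grab_frame(name): name is "side" or "top"; returns the picture (420x560x3 uint8, blue, green, red); there is no depth.
- calibration(name): a dict with "camera_matrix" (3x3 intrinsics, pixels), "T" (4x4, takes a point from camera to world coordinates). Camera axes: x right, y down, z forward; pixel columns grow to the right and rows downward; lengths in m; the calibration is good to about 2 mm. A picture is of the moment at which its call begins. calibration takes no time and is no camera call.
- workorder.job_done(): hands the job in, once; it reports no verdict.
The state is a dict: "clock": time; "qpos": joint angles; "qd": joint speeds; "joint_efforts": joint torques, N m; "position": TCP position; "tool_rot": TCP orientation; "force": force on the tool from outside, world axes, zero at the start; "moment": the same for the moment, N m; "grip_width": finger opening in m.
Only numpy, scipy, OpenCV 4.12 (cv2) and the standard library are available. Lean on these libraries where they do the work, as an engineer would, in place of code of your own. Each camera call takes 0.05 s, during which the arm holds its last target. There are 200 camera calls.

## Working session

There is one attempt and no reset: what is moved stays moved. The work goes in short steps, Python scripts to look and compute and a tool call to move; the robot and the scene stay as the last step left them, time stands still between calls to the robot, and variables do not carry over. Pictures are saved under pics/ and viewed, about 8 in all and at most 12, crops included, and the job is handed in when it is done.

Besides the shell and the picture viewer there is one more tool, called after "Emit:" as a command line: name --argument value ..., lists and objects as JSON in quotes. move_arm: Moves the arm, as the interface text tells. Shifts and turns lie within -1 to 1; 1 stands for 800 mm of shift or pi rad of turn. Its arguments: {"type":"object","properties":{"jaw":{"type":"array","items":{"type":"number"}},"dp":{"type":"array","items":{"type":"array","items":{"type":"number","minimum":-1,"maximum":1}}},"rotation":{"type":"array","items":{"type":"array","items":{"type":"number","minimum":-1,"maximum":1}}},"squeeze":{"type":"number"}},"required":["jaw","dp","rotation"]}

```bash
mkdir -p pics; python3 - <<'E'
from workcell import bot, grab_frame, calibration
import cv2,numpy as np
for n in("side","top"):
    cv2.imwrite(f"pics/{n}0.png",grab_frame(n)); c=calibration(n); print(n,np.round(c["camera_matrix"],1).tolist(),np.round(c["T"],3).tolist())
s=bot.observe();print(s)
E
```

```text
side [[531.3, 0.0, 277.7], [0.0, 531.3, 211.8], [0.0, 0.0, 1.0]] [[0.927, -0.255, 0.275, 0.126], [-0.375, -0.612, 0.696, -1.025], [-0.009, -0.749, -0.663, 1.122], [0.0, 0.0, 0.0, 1.0]]
top [[394.6, 0.0, 280.1], [0.0, 394.6, 209.2], [0.0, 0.0, 1.0]] [[-0.118, -0.967, 0.226, 0.274], [-0.993, 0.113, -0.033, 0.05], [0.006, -0.228, -0.974, 1.234], [0.0, 0.0, 0.0, 1.0]]
{'clock': 0.1, 'qpos': array([-1.41422495,  0.52193156, -0.03632918,  1.59990911,  0.02118474,
        1.02108311, -0.11282717]), 'qd': array([-0.00077271, -0.00242071, -0.00151445, -0.00237087, -0.00094752,
       -0.0010003 ,  0.00148638]), 'joint_efforts': array([ 2.93771278e-03, -9.28488779e+01,  1.98413394e+00, -3.70534050e+01,
        1.81944855e-02,  5.40187248e-03, -6.36182494e-05]), 'position': array([0.14048418, 0.60872507, 0.2308125 ]), 'tool_rot': array([-3.14064711e+00,  5.05090823e-05,  2.91477593e+00]), 'force': array([-0.04690689,  0.00906681,  0.03973832]), 'moment': array([ 0.10688409, -0.00217223, -0.02708838]), 'grip_width': 0.08497414369253067}
```

View pics/top0.png

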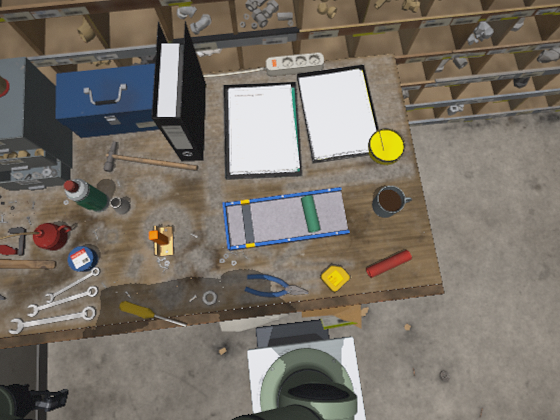

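View pics/side0.png

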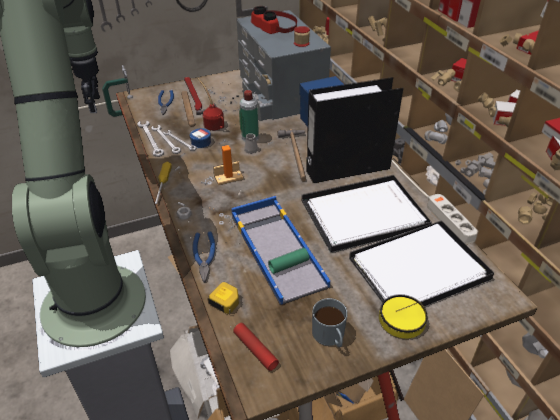

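The track's dip (yellow, top px ~248,225) is at its left end, so track +x is about world +y. The pipe is at (311,213) and the paddle at (160,240). Next I'll measure these and zoom in on the paddle.

```bash
cat > h.py <<'E'
import cv2,numpy as np
from workcell import bot,grab_frame,calibration
def ray(n,uv):
    c=calibration(n);K=np.array(c["camera_matrix"]);T=np.array(c["T"])
    d=T[:3,:3]@np.linalg.inv(K)@np.array([uv[0],uv[1],1.]);return T[:3,3],d
def onz(n,uv,z):
    o,d=ray(n,uv);return o+d*(z-o[2])/d[2]
def mask(im,lo,hi,box):
    m=cv2.inRange(cv2.cvtColor(im,cv2.COLOR_BGR2HSV),lo,hi);r=np.zeros_like(m);x0,y0,x1,y1=box;r[y0:y1,x0:x1]=m[y0:y1,x0:x1];return r
def big(m):
    c,_=cv2.findContours(m,cv2.RETR_EXTERNAL,cv2.CHAIN_APPROX_NONE);return sorted(c,key=cv2.contourArea)[::-1]
E
python3 - <<'E'
from h import *
t=cv2.imread("pics/top0.png");s=cv2.imread("pics/side0.png")
def show(lbl,n,c,z):
    r=cv2.minAreaRect(c);P=cv2.boxPoints(r);W=[onz(n,p,z) for p in P]
    print(lbl,"px",np.round(r[0]),"ctr",np.round(onz(n,r[0],z),4),"corners",np.round([w[:2] for w in W],3).tolist())
m=mask(t,(100,120,60),(125,255,255),(215,180,360,260)); show("track","top",np.vstack([c for c in big(m) if len(c)>8]),.028)
for n,im,b in(("top",t,(290,185,330,240)),("side",s,(260,240,320,280))):
    show("pipe "+n,n,big(mask(im,(60,80,30),(90,255,255),b))[0],.035)
m=mask(t,(22,120,120),(32,255,255),(215,180,270,255))
for c in big(m)[:2]: show("yel","top",c,.028)
for n,im,b in(("top",t,(140,215,185,265)),("side",s,(205,140,250,190))):
    for c in big(mask(im,(5,190,120),(16,255,255),b))[:1]:
        print(n,cv2.boundingRect(c)); show("handle",n,c,.1)
a=cv2.resize(t[210:270,130:200],(490,420),interpolation=2);b=cv2.resize(s[135:195,200:260],None,fx=5,fy=5,interpolation=2)
o=np.zeros((420,790,3),np.uint8);o[:,:490]=a;o[:300,490:]=b;cv2.imwrite("pics/z1.png",o)
E
```

```text
track px [285. 218.] ctr [ 0.5243 -0.0031  0.028 ] corners [[0.598, 0.191], [0.605, -0.199], [0.451, -0.194], [0.446, 0.185]]
pipe top px [310. 213.] ctr [ 0.5295 -0.0813  0.035 ] corners [[0.586, -0.058], [0.59, -0.094], [0.474, -0.104], [0.47, -0.069]]
pipe side px [288. 260.] ctr [ 0.5286 -0.0839  0.035 ] corners [[0.472, -0.066], [0.593, -0.054], [0.586, -0.102], [0.467, -0.112]]
yel px [250. 245.] ctr [0.4529 0.1148 0.028 ] corners [[0.46, 0.126], [0.458, 0.102], [0.445, 0.103], [0.448, 0.128]]
yel px [244. 201.] ctr [0.5938 0.118  0.028 ] corners [[0.602, 0.128], [0.599, 0.106], [0.586, 0.108], [0.589, 0.13]]
top (149, 230, 14, 15)
handle px [155. 238.] ctr [0.495  0.3834 0.1   ] corners [[0.513, 0.406], [0.523, 0.379], [0.477, 0.361], [0.468, 0.388]]
side (222, 146, 8, 29)
handle px [226. 160.] ctr [0.4891 0.3506 0.1   ] corners [[0.503, 0.432], [0.525, 0.423], [0.476, 0.275], [0.456, 0.283]]
```

View pics/z1.png

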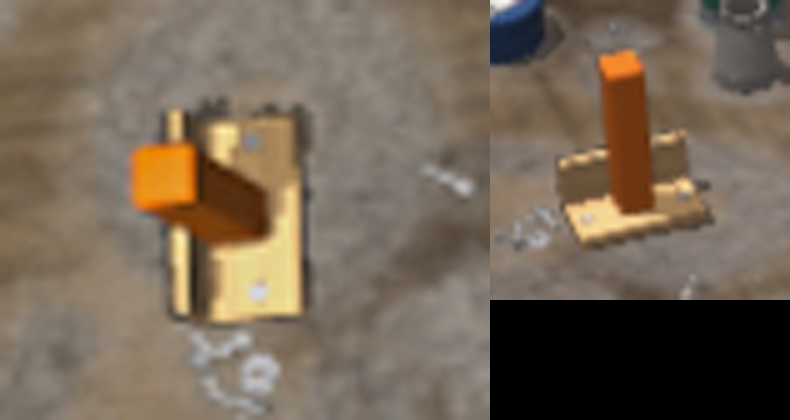

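```bash
python3 - <<'E'
from h import *
def tri(a,b):
    (o,d),(p,e)=ray("top",a),ray("side",b)
    s=np.linalg.lstsq(np.c_[d,-e],p-o,rcond=None)[0];A=o+s[0]*d;B=p+s[1]*e;return (A+B)/2,np.linalg.norm(A-B)
print("handle top",tri((130+164/7-.5,210+178/7-.5),(200+(621-490)/5-.5,135+65/5-.5)))
q=lambda x,y:(130+x/7-.5,210+y/7-.5)
for z in(.046,.05): print("plate left edge",z,[np.round(onz("top",q(*p),z),4) for p in((165,110),(173,318))])
print("sole right edge",[np.round(onz("top",q(*p),.008),4) for p in((300,118),(302,318))])
r=lambda x,y:(200+(x-490)/5-.5,135+y/5-.5)
print("side sole near edge",[np.round(onz("side",r(*p),.006),4) for p in((583,240),(710,212))])
print("side plate top",[np.round(onz("side",r(*p),.048),4) for p in((558,158),(687,134))])
E
```

```text
handle top (array([0.49999084, 0.37933196, 0.12766834]), np.float64(0.0024194821261407486))
plate left edge 0.046 [array([0.5454, 0.402 , 0.046 ]), array([0.454 , 0.4027, 0.046 ])]
plate left edge 0.05 [array([0.5445, 0.4008, 0.05  ]), array([0.4534, 0.4015, 0.05  ])]
sole right edge [array([0.5433, 0.3531, 0.008 ]), array([0.4531, 0.3572, 0.008 ])]
side sole near edge [array([0.4597, 0.3635, 0.006 ]), array([0.5493, 0.3594, 0.006 ])]
side plate top [array([0.4581, 0.4034, 0.048 ]), array([0.5476, 0.3956, 0.048 ])]
```

Emit:
move_arm --jaw '[0,0,0,0,0,0,0,0,0,0]' --dp '[[0,0,0],[0,0,0],[-0.0577,-0.0334,0],[-0.0577,-0.0334,0],[-0.0577,-0.0334,0],[-0.0577,-0.0334,0],[-0.0577,-0.0334,0],[-0.0577,-0.0334,0],[-0.0577,-0.0334,0],[-0.0577,-0.0334,0]]' --rotation '[[0,0,-0.0292],[0,0,-0.0292],[0,0,0],[0,0,0],[0,0,0],[0,0,0],[0,0,0],[0,0,0],[0,0,0],[0,0,0]]' --squeeze 50

```text
clock: 1.35
position: [0.5014, 0.3782, 0.2311]
tool_rot: [-3.141, -0.0, 3.098]
force: [-0.2, 0.7, 0.2]
grip_width: 0.0852
```

```bash
python3 - <<'E'
from h import *
for n in("side","top"): cv2.imwrite(f"pics/{n}1.png",grab_frame(n))
s=bot.observe();print(s["clock"],s["position"],np.degrees(s["tool_rot"]),s["qpos"].round(2))
a=cv2.imread("pics/side1.png")[60:260,150:330];b=cv2.imread("pics/top1.png")[170:300,120:237]
o=np.zeros((600,800,3),np.uint8);o[:400,:360]=cv2.resize(a,None,fx=2,fy=2);o[:390,400:751]=cv2.resize(b,None,fx=3,fy=3);cv2.imwrite("pics/z2.png",o[:400])
E
```

```text
1.45 [0.50503295 0.37444083 0.23080452] [-1.79862373e+02  9.61190147e-02  1.77100170e+02] [-0.73  0.53 -0.    1.59  0.01  1.02  0.78]
```

View pics/z2.png

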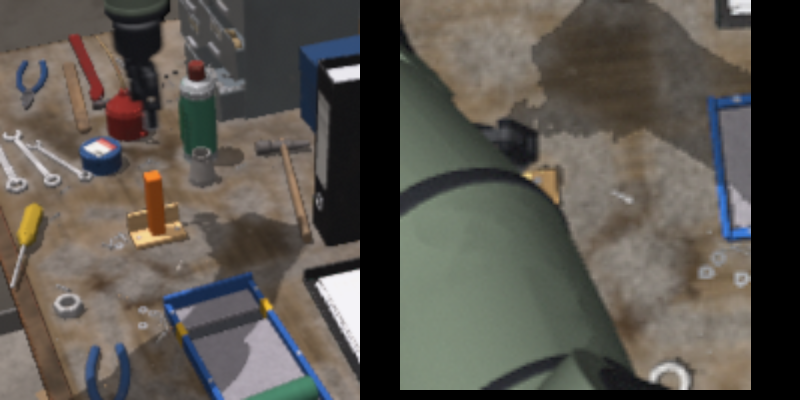

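Emit:
move_arm --jaw '[0,0]' --dp '[[0,0,0.03],[0,0,0]]' --rotation '[[0,0,0],[0,0,0]]'

```text
clock: 1.7
position: [0.4994, 0.3788, 0.2057]
tool_rot: [-3.139, -0.002, 3.098]
force: [-0.2, 0.4, 0.4]
grip_width: 0.085
```

Emit:
move_arm --jaw '[0,0,0,0,0,255,255,255,255,255]' --dp '[[0,0,0.04],[0,0,0.04],[0,0,0.04],[0,0,0.0375],[0,0,0],[0,0,0],[0,0,0],[0,0,0],[0,0,0],[0,0,0]]' --rotation '[[0,0,0],[0,0,0],[0,0,0],[0,0,0],[0,0,0],[0,0,0],[0,0,0],[0,0,0],[0,0,0],[0,0,0]]' --squeeze 60

```text
clock: 2.95
position: [0.5005, 0.3797, 0.0821]
tool_rot: [3.141, 0.001, 3.098]
force: [-1.9, -0.4, 8.0]
grip_width: 0.0253
```

Emit:
move_arm --jaw '[255,255,255,255,255,255]' --dp '[[0,0,-0.025],[0,0,-0.04],[0,0,-0.04],[0,0,-0.04],[0,0,0],[0,0,0]]' --rotation '[[0,0,0],[0,0,0],[0,0,0],[0,0,0],[0,0,-0.0206],[0,0,0]]'

```text
clock: 3.7
position: [0.5003, 0.3793, 0.1985]
tool_rot: [3.141, 0.001, -3.121]
force: [0.4, 0.3, -3.1]
grip_width: 0.0253
```

```bash
python3 - <<'E'
from h import *
cv2.imwrite("pics/side2.png",grab_frame("side"))
s=bot.observe();print(s["clock"],s["position"],np.degrees(s["tool_rot"]),s["force"],s["grip_width"])
a=cv2.imread("pics/side2.png")[60:310,150:350];cv2.imwrite("pics/z3.png",cv2.resize(a,None,fx=2.4,fy=2.4))
E
```

```text
3.75 [0.50017766 0.37923423 0.197945  ] [ 1.79988827e+02  6.89969513e-03 -1.78860103e+02] [-0.06195889 -0.21344723 -2.60942522] 0.0257066841721427
```

View pics/z3.png

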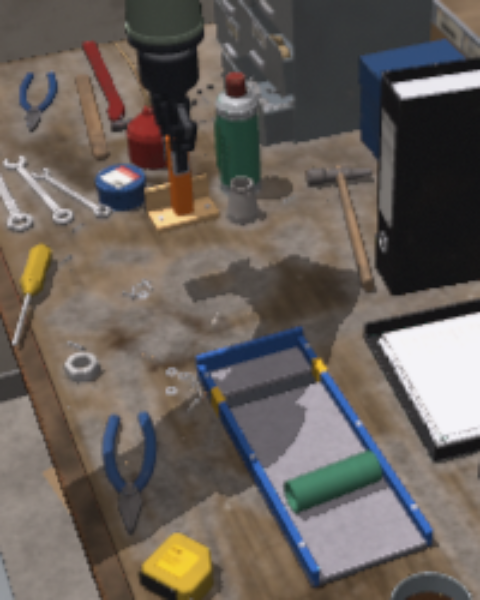

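The paddle is lifted upright (side crop px ~180,195) and the pipe hasn't moved. Next I carry it over to a point behind the pipe.

Emit:
move_arm --jaw '[255,255,255,255,255,255,255]' --dp '[[-0.0018,-0.03,0],[-0.0018,-0.055,0],[-0.0018,-0.055,0],[-0.0018,-0.055,0],[-0.0018,-0.055,0],[-0.0018,-0.055,0],[-0.0018,-0.055,0]]' --rotation '[[0,0,0],[0,0,0],[0,0,0],[0,0,0],[0,0,0],[0,0,0],[0,0,0]]'

```text
clock: 4.62
position: [0.5159, 0.0893, 0.1973]
tool_rot: [-3.141, -0.0, -3.122]
force: [-0.0, -0.6, -2.1]
grip_width: 0.0257
```

Emit:
move_arm --jaw '[255,255,255,255,255,255,255,255]' --dp '[[-0.0018,-0.055,0],[-0.0018,-0.055,0],[-0.0018,-0.055,0],[-0.0018,-0.055,0],[-0.0018,-0.055,0],[-0.0015,-0.033,0],[0,0,0],[0,0,0]]' --rotation '[[0,0,0],[0,0,0],[0,0,0],[0,0,0],[0,0,0],[0,0,0],[0,0,0],[0,0,0]]'

```text
clock: 5.62
position: [0.5296, -0.1542, 0.1972]
tool_rot: [3.141, -0.001, -3.121]
force: [-0.5, 0.8, -2.6]
grip_width: 0.0254
```

```bash
python3 - <<'E'
from h import *
for n in("side","top"): cv2.imwrite(f"pics/{n}4.png",grab_frame(n))
s=bot.observe();print(s["clock"],s["position"],np.degrees(s["tool_rot"]),s["force"],s["grip_width"],s["qpos"].round(2))
im=cv2.imread("pics/side4.png")
for c in big(mask(im,(60,80,30),(90,255,255),(255,230,325,290)))[:1]: print(cv2.minAreaRect(c),onz("side",cv2.minAreaRect(c)[0],.035))
cv2.imwrite("pics/z4.png",cv2.resize(im[120:330,200:400],None,fx=2.8,fy=2.8))
E
```

```text
5.725 [ 0.52995804 -0.15363927  0.1972881 ] [ 1.79979758e+02 -9.72120390e-03 -1.78736350e+02] [-0.98780829 -0.27542131 -2.79957621] 0.025565684825588166 [ 0.13  0.45  0.06  1.83 -0.03  0.86  1.8 ]
((276.7758483886719, 264.6896667480469), (12.62728214263916, 15.784104347229004), 68.19859313964844) [ 0.49216957 -0.08752715  0.035     ]
```

View pics/z4.png

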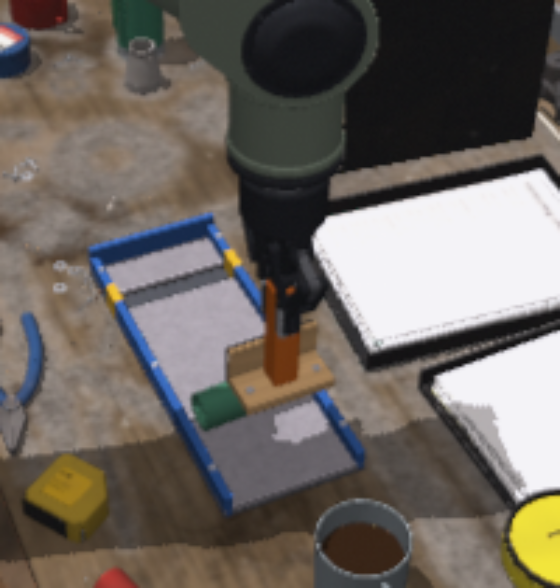

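The paddle hangs over the open end behind the pipe with its plate on the dip side; the pipe end shows at (218,405). There is about 23 mm of clearance, so I'll lower it to 4 mm above the floor.

Emit:
move_arm --jaw '[255,255,255,255,255,255,255]' --dp '[[0,0,0.03],[0,0,0.035],[0,0,0.03],[0,0,0.02],[0,0,0.009],[0,0,0],[0,0,0]]' --rotation '[[0,0,0],[0,0,0],[0,0,0],[0,0,0],[0,0,0],[0,0,0],[0,0,0]]'

```text
clock: 6.6
position: [0.5305, -0.1546, 0.0988]
tool_rot: [-3.141, 0.001, -3.12]
force: [0.2, -0.2, -2.1]
grip_width: 0.0259
```

```bash
python3 - <<'E'
from h import *
im=grab_frame("side");cv2.imwrite("pics/side5.png",im)
s=bot.observe();print(s["clock"],s["position"],np.degrees(s["tool_rot"]),s["force"],s["grip_width"])
cv2.imwrite("pics/z5.png",cv2.resize(im[180:320,220:360],None,fx=4,fy=4))
E
```

```text
6.65 [ 0.5305036  -0.15455609  0.09881575] [-1.79985957e+02  6.24077981e-02 -1.78779065e+02] [ 0.17825005 -0.23285191 -2.27942033] 0.025854981215772708
```

View pics/z5.png

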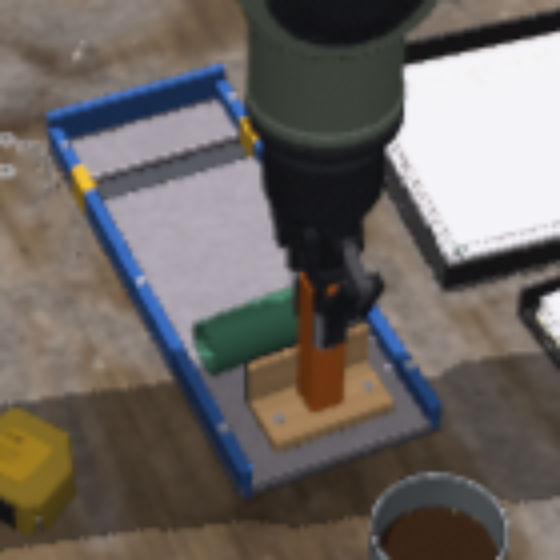

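Emit:
move_arm --jaw '[255,255,255,255,255,255,255,255,255,255]' --dp '[[0,0.004,0],[0,0.004,0],[0,0.004,0],[0,0.004,0],[0,0.004,0],[0,0.004,0],[0,0.004,0],[0,0.004,0],[0,0.004,0],[0,0.004,0]]' --rotation '[[0,0,0],[0,0,0],[0,0,0],[0,0,0],[0,0,0],[0,0,0],[0,0,0],[0,0,0],[0,0,0],[0,0,0]]'

```text
clock: 7.9
position: [0.5294, -0.1223, 0.0981]
tool_rot: [-3.142, -0.0, -3.12]
force: [0.0, -0.8, -2.6]
grip_width: 0.0256
```

Emit:
move_arm --jaw '[255,255,255,255,255,255,255,255,255,255]' --dp '[[0,0.004,0],[0,0.004,0],[0,0.004,0],[0,0.004,0],[0,0.004,0],[0,0.004,0],[0,0.004,0],[0,0.004,0],[0,0.004,0],[0,0.004,0]]' --rotation '[[0,0,0],[0,0,0],[0,0,0],[0,0,0],[0,0,0],[0,0,0],[0,0,0],[0,0,0],[0,0,0],[0,0,0]]'

```text
clock: 9.15
position: [0.5287, -0.0903, 0.0981]
tool_rot: [-3.142, -0.0, -3.12]
force: [0.2, -0.1, -2.0]
grip_width: 0.0254
```

```bash
cat > p.py <<'E'
from h import *
import sys
im=grab_frame("side");cv2.imwrite(f"pics/side{sys.argv[1]}.png",im)
s=bot.observe();print(s["clock"],s["position"],np.degrees(s["tool_rot"]),s["force"],s["grip_width"])
c=np.vstack([c for c in big(mask(im,(60,80,30),(90,255,255),(215,180,340,300))) if cv2.contourArea(c)>15])
r=cv2.minAreaRect(c);print(r,onz("side",r[0],.035).round(4))
cv2.imwrite(f"pics/z{sys.argv[1]}.png",cv2.resize(im[180:320,220:360],None,fx=4,fy=4))
E
python3 p.py 6
```

```text
9.2 [ 0.52875449 -0.08979401  0.09808568] [ 1.79987320e+02 -8.80646877e-04 -1.78752226e+02] [-0.15526988  0.21279316 -1.93122516] 0.025533042037945475
((274.1896667480469, 254.2241668701172), (12.441588401794434, 23.211917877197266), 68.19859313964844) [ 0.5004 -0.0475  0.035 ]
```

View pics/z6.png

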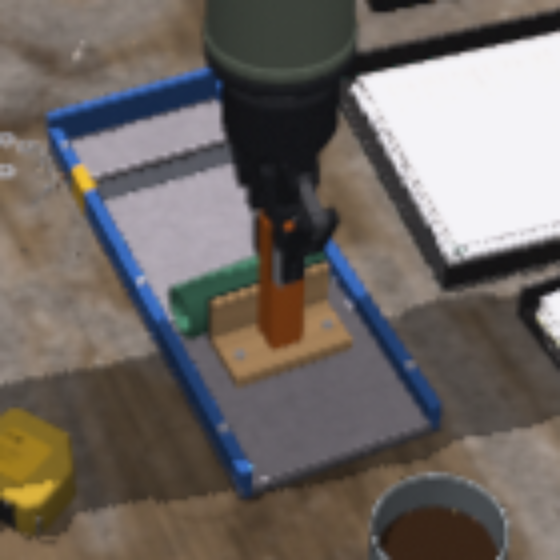

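Emit:
move_arm --jaw '[255,255,255,255,255,255,255,255,255,255]' --dp '[[0,0.004,0],[0,0.005,0],[0,0.005,0],[0,0.005,0],[0,0.005,0],[0,0.005,0],[0,0.005,0],[0,0.005,0],[0,0.005,0],[0,0.005,0]]' --rotation '[[0,0,0],[0,0,0],[0,0,0],[0,0,0],[0,0,0],[0,0,0],[0,0,0],[0,0,0],[0,0,0],[0,0,0]]'

```text
clock: 10.45
position: [0.5279, -0.051, 0.0981]
tool_rot: [-3.142, -0.0, -3.12]
force: [-0.3, 0.3, -3.3]
grip_width: 0.0251
```

Emit:
move_arm --jaw '[255,255,255,255,255,255,255,255,255,255]' --dp '[[0,0.005,0],[0,0.005,0],[0,0.005,0],[0,0.005,0],[0,0.005,0],[0,0.005,0],[0,0.005,0],[0,0.005,0],[0,0.005,0],[0,0.005,0]]' --rotation '[[0,0,0],[0,0,0],[0,0,0],[0,0,0],[0,0,0],[0,0,0],[0,0,0],[0,0,0],[0,0,0],[0,0,0]]'

```text
clock: 11.7
position: [0.527, -0.0111, 0.0981]
tool_rot: [-3.142, -0.0, -3.12]
force: [0.6, 0.5, -2.6]
grip_width: 0.025
```

Emit:
move_arm --jaw '[255,255,255,255,255,255,255,255,255,255]' --dp '[[0,0.005,0],[0,0.005,0],[0,0.005,0],[0,0.005,0],[0,0.005,0],[0,0.005,0],[0,0.004,0],[0,0.003,0],[0,0.003,0],[0,0.003,0]]' --rotation '[[0,0,0],[0,0,0],[0,0,0],[0,0,0],[0,0,0],[0,0,0],[0,0,0],[0,0,0],[0,0,0],[0,0,0]]'

```text
clock: 12.95
position: [0.5263, 0.0232, 0.0981]
tool_rot: [-3.142, -0.0, -3.12]
force: [-0.3, -1.4, -2.9]
grip_width: 0.0251
```

```bash
python3 p.py 7
```

```text
13.0 [0.52628148 0.02357086 0.09809806] [ 1.79990879e+02 -2.70820520e-03 -1.78763005e+02] [-1.08219378 -0.46262064 -1.53219834] 0.02547240899392717
((258.10003662109375, 229.30001831054688), (12.649109840393066, 22.76839828491211), 71.56504821777344) [0.4943 0.0663 0.035 ]
```

View pics/z7.png

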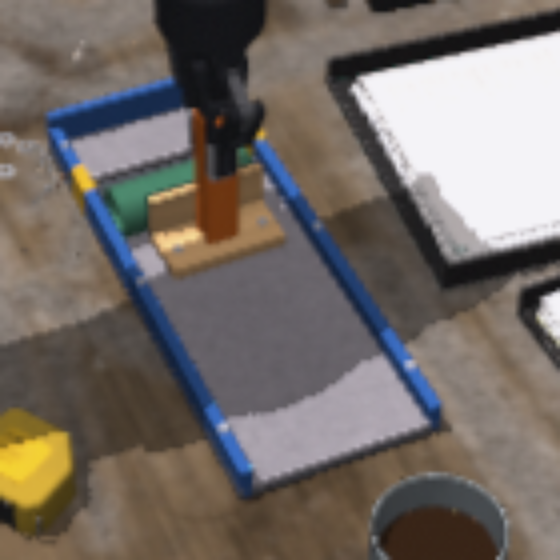

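Emit:
move_arm --jaw '[255,255,255,255,255,255,255,255,255,255]' --dp '[[0,0.003,0],[0,0.003,0],[0,0.003,0],[0,0.003,0],[0,0.003,0],[0,0.003,0],[0,0.003,0],[0,0.003,0],[0,0.003,0],[0,0.003,0]]' --rotation '[[0,0,0],[0,0,0],[0,0,0],[0,0,0],[0,0,0],[0,0,0],[0,0,0],[0,0,0],[0,0,0],[0,0,0]]'

```text
clock: 14.25
position: [0.5258, 0.0472, 0.0981]
tool_rot: [-3.142, 0.0, -3.12]
force: [0.4, -2.0, -3.0]
grip_width: 0.0253
```

Emit:
move_arm --jaw '[255,255,255,255,255,255,255]' --dp '[[0,0.003,0],[0,0.003,0],[0,0.003,0],[0,0.003,0],[0,0.003,0],[0,0.002,0],[0,0.001,0]]' --rotation '[[0,0,0],[0,0,0],[0,0,0],[0,0,0],[0,0,0],[0,0,0],[0,0,0]]'

```text
clock: 15.12
position: [0.5255, 0.0617, 0.0981]
tool_rot: [3.141, -0.0, -3.12]
force: [0.5, 0.1, -2.2]
grip_width: 0.0256
```

```bash
python3 p.py 8
```

```text
15.175 [0.52545272 0.06171161 0.09806852] [ 1.79996103e+02 -4.12498134e-03 -1.78766431e+02] [ 0.30580269  1.35192851 -3.15434201] 0.0250917677082826
((253.54998779296875, 221.65000915527344), (11.700427055358887, 21.50348663330078), 71.56504821777344) [0.4934 0.1031 0.035 ]
```

View pics/z8.png

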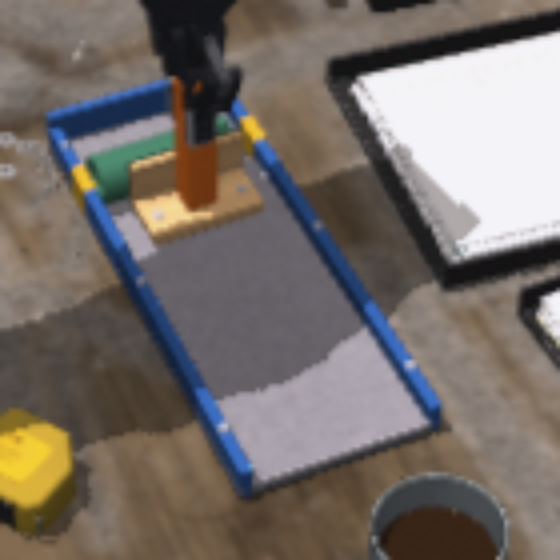

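Emit:
move_arm --jaw '[255,255,255,255,255]' --dp '[[0,0.002,0],[0,0.002,0],[0,0.001,0],[0,0,0],[0,0,0]]' --rotation '[[0,0,0],[0,0,0],[0,0,0],[0,0,0],[0,0,0]]'

```text
clock: 15.8
position: [0.5254, 0.0654, 0.0981]
tool_rot: [-3.142, -0.0, -3.12]
force: [-0.2, -0.1, -3.1]
grip_width: 0.0253
```

```bash
python3 p.py 9; python3 -c "
from h import *
im=cv2.imread('pics/side9.png')
for k in (6,7,8,9):
    im=cv2.imread(f'pics/side{k}.png');c=big(mask(im,(60,80,30),(90,255,255),(215,180,340,300)))[0]
    p=c[:,0];print(k,'top row edge',p[p[:,0].argmin()],cv2.boundingRect(c))
"
```

```text
15.85 [0.52542121 0.06542702 0.09810469] [-1.79997832e+02  1.43415932e-03 -1.78781118e+02] [-0.38207829 -0.40094938 -3.23456384] 0.025440161026165718
((252.85003662109375, 220.55003356933594), (11.700427055358887, 22.135942459106445), 71.56504821777344) [0.4931 0.1086 0.035 ]
6 top row edge [263 252] (263, 245, 21, 19)
7 top row edge [246 229] (246, 220, 22, 19)
8 top row edge [242 220] (242, 213, 21, 17)
9 top row edge [241 219] (241, 213, 22, 16)
```

Emit:
move_arm --jaw '[255,255,255,255,255]' --dp '[[0,0.001,0],[0,0.001,0],[0,0.001,0],[0,0,0],[0,0,0]]' --rotation '[[0,0,0],[0,0,0],[0,0,0],[0,0,0],[0,0,0]]'

```text
clock: 16.48
position: [0.5254, 0.0679, 0.0981]
tool_rot: [-3.142, 0.0, -3.12]
force: [-0.0, -0.8, -2.7]
grip_width: 0.0252
```

```bash
python3 p.py 10; python3 -c "
from h import *
for k in (8,9,10):
    im=cv2.imread(f'pics/side{k}.png');m=mask(im,(60,80,30),(90,255,255),(215,180,262,300))
    M=cv2.moments(m,True);q=m.copy();q[:,252:]=0;ys,xs=np.nonzero(q)
    print(k,M['m00'],M['m10']/M['m00'],M['m01']/M['m00'],'left end',xs.mean(),ys.mean(),[ (x,ys[xs==x].min(),ys[xs==x].max()) for x in (243,246,249)])
"
```

```text
16.525 [0.52535626 0.06784125 0.09811223] [-1.79996941e+02  9.46766654e-04 -1.78777240e+02] [-0.07077909  0.15795175 -2.87536415] 0.025303927844645323
((252.28302001953125, 220.99057006835938), (11.675646781921387, 21.15352439880371), 74.05460357666016) [0.4908 0.1074 0.035 ]
8 137.0 250.1094890510949 221.1094890510949 left end 247.4742268041237 222.96907216494844 [(243, np.int64(219), np.int64(222)), (246, np.int64(218), np.int64(229)), (249, np.int64(217), np.int64(229))]
9 144.0 249.6875 220.04861111111111 left end 247.01941747572815 221.7864077669903 [(243, np.int64(218), np.int64(223)), (246, np.int64(217), np.int64(228)), (249, np.int64(216), np.int64(228))]
10 130.0 249.33076923076922 220.0 left end 246.7157894736842 221.70526315789473 [(243, np.int64(218), np.int64(223)), (246, np.int64(217), np.int64(228)), (249, np.int64(216), np.int64(228))]
```

```bash
python3 -c "
from h import *
c=calibration('side');K=np.array(c['camera_matrix']);Ti=np.linalg.inv(np.array(c['T']))
for p in((.475,.0685,.032),(.475,.1067,.032),(.475,.1105,.032),(.475,.113,.032),(.475,.117,.0263)):
    q=Ti@np.r_[p,1];u=K@q[:3];print(p,(u[:2]/u[2]).round(2))
im=cv2.imread('pics/side10.png');o=cv2.resize(im[195:255,225:295],None,fx=8,fy=8,interpolation=2);cv2.imwrite('pics/z11.png',o)"
```

```text
(0.475, 0.0685, 0.032) [251.8  231.28]
(0.475, 0.1067, 0.032) [247.48 223.23]
(0.475, 0.1105, 0.032) [247.06 222.44]
(0.475, 0.113, 0.032) [246.78 221.92]
(0.475, 0.117, 0.0263) [246.43 222.48]
```

View pics/z11.png

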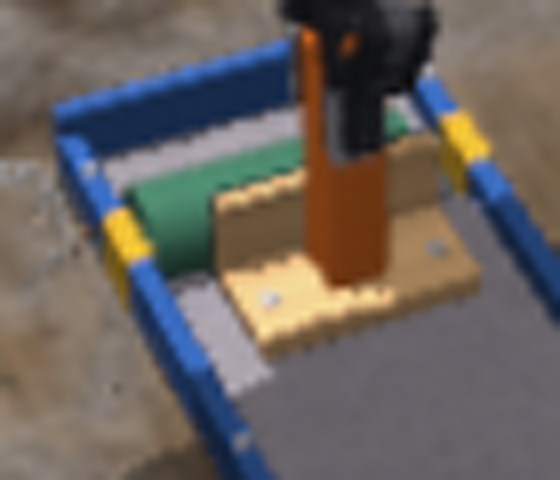

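Emit:
move_arm --jaw '[255,255,255,255,255,255,255,255]' --dp '[[0,-0.004,0],[0,-0.01,0],[0,-0.015,0],[0,-0.02,0],[0,-0.02,0],[0,-0.01,0],[0,0,0],[0,0,0]]' --rotation '[[0,0,0],[0,0,0],[0,0,0],[0,0,0],[0,0,0],[0,0,0],[0,0,0],[0,0,0]]'

```text
clock: 17.52
position: [0.5267, 0.0052, 0.0981]
tool_rot: [3.141, 0.0, -3.12]
force: [0.2, 0.4, -2.6]
grip_width: 0.0252
```

```bash
python3 p.py 12; python3 -c "
from h import *
s=cv2.imread('pics/side12.png');t=grab_frame('top');cv2.imwrite('pics/top12.png',t)
for n,im,b in(('side',s,(215,180,300,260)),('top',t,(215,180,290,260))):
    for c in big(mask(im,(60,80,30),(90,255,255),b))[:2]: print(n,cv2.contourArea(c),cv2.minAreaRect(c),[onz(n,cv2.minAreaRect(c)[0],z).round(4) for z in (.029,.035)])
m=mask(s,(22,120,120),(32,255,255),(215,180,300,260))
for c in big(m)[:2]: print('yel',cv2.contourArea(c),onz('side',cv2.minAreaRect(c)[0],.025))
o=np.zeros((560,800,3),np.uint8);o[:360,:420]=cv2.resize(s[195:255,225:295],(420,360),interpolation=2);o[:375,425:]=cv2.resize(t[185:260,215:290],(375,375),interpolation=2);cv2.imwrite('pics/z12.png',o[:380])"
```

```text
17.575 [0.52674326 0.00529921 0.09810315] [ 1.79985045e+02  2.06920956e-03 -1.78734298e+02] [ 0.32844903 -0.25414821 -2.53762151] 0.025286155462273436
((255.76072692871094, 220.03866577148438), (11.936918258666992, 28.42378044128418), 74.47589111328125) [0.502  0.1073 0.035 ]
side 280.5 ((255.76072692871094, 220.03866577148438), (11.936918258666992, 28.42378044128418), 74.47589111328125) [array([0.5041, 0.1136, 0.029 ]), array([0.502 , 0.1073, 0.035 ])]
top 359.0 ((247.46156311035156, 224.6923370361328), (35.473934173583984, 11.411194801330566), 82.87498474121094) [array([0.5168, 0.1162, 0.029 ]), array([0.5156, 0.1159, 0.035 ])]
yel 11.5 [0.45787716 0.11828527 0.025     ]
```

View pics/z12.png

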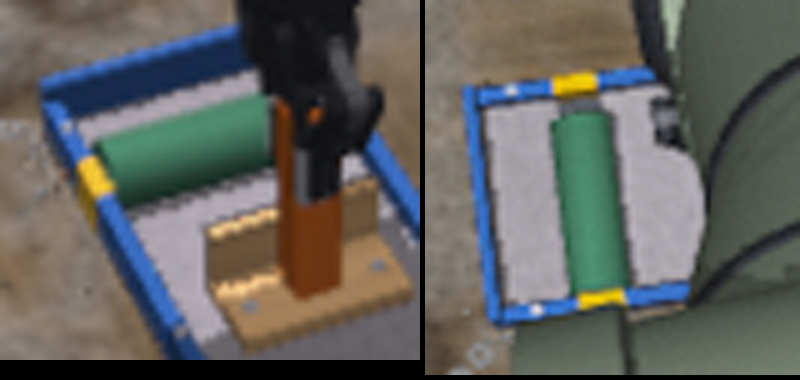

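The pipe lies between the yellow marks, with the dark slot visible past its end (top crop ~578,103). The side/top disparity also puts it about 6 mm lower than at the start, so it has sunk. Next I set the paddle down on the floor here, about 65 mm clear.

Emit:
move_arm --jaw '[255,255,255,255]' --dp '[[0,0,0.003],[0,0,0.002],[0,0,0.0005],[0,0,0]]' --rotation '[[0,0,0],[0,0,0],[0,0,0],[0,0,0]]'

```text
clock: 18.12
position: [0.5267, 0.005, 0.0939]
tool_rot: [3.141, 0.0, -3.12]
force: [-2.9, 0.9, 4.5]
grip_width: 0.0255
```

Force went from −2.6 to +4.5 N, so the sole is on the floor. Now I release and rise.

Emit:
move_arm --jaw '[120,60,0,0,0,0]' --dp '[[0,0,0],[0,0,0],[0,0,0],[0,0,0],[0,0,0],[0,0,0]]' --rotation '[[0,0,0],[0,0,0],[0,0,0],[0,0,0],[0,0,0],[0,0,0]]'

```text
clock: 18.88
position: [0.5267, 0.0047, 0.0937]
tool_rot: [-3.142, 0.0, -3.12]
force: [0.7, -0.5, 0.7]
grip_width: 0.0857
```

Emit:
move_arm --jaw '[0,0,0,0,0,0,0,0]' --dp '[[0,0,-0.015],[0,0,-0.03],[0,0,-0.04],[0,0,-0.04],[0,0,-0.04],[0,0,-0.02],[0,0,0],[0,0,0]]' --rotation '[[0,0,0],[0,0,0],[0,0,0],[0,0,0],[0,0,0],[0,0,0],[0,0,0],[0,0,0]]'

```text
clock: 19.88
position: [0.5262, 0.0047, 0.2408]
tool_rot: [-3.141, -0.001, -3.12]
force: [-0.6, 1.1, -0.6]
grip_width: 0.0856
```

```bash
python3 p.py 13; python3 -c "
from h import *
s=cv2.imread('pics/side13.png');t=grab_frame('top')
for n,im,b in(('side',s,(215,180,300,260)),('top',t,(215,180,290,260))):
    for c in big(mask(im,(60,80,30),(90,255,255),b))[:1]: r=cv2.minAreaRect(c);print(n,r,onz(n,r[0],.029).round(4))
for c in big(mask(s,(5,190,100),(16,255,255),(230,150,330,280)))[:2]: print('handle',cv2.boundingRect(c))
K=calibration('side');Ti=np.linalg.inv(np.array(K['T']))
for z in (.02,.14):
    q=Ti@np.array([.5267,.005,z,1]);u=np.array(K['camera_matrix'])@q[:3];print('pred axis',z,u[:2]/u[2])
"
```

```text
19.925 [0.52622922 0.0046678  0.24071207] [-1.79988615e+02 -9.14942554e-02 -1.78773835e+02] [-0.22127745 -0.61236165  0.44474837] 0.0856428853863497
((258.80859375, 219.17356872558594), (11.940752029418945, 34.74374008178711), 74.35775756835938) [0.5119 0.1074 0.035 ]
side ((258.80859375, 219.17356872558594), (11.940752029418945, 34.74374008178711), 74.35775756835938) [0.5141 0.1137 0.029 ]
top ((247.52310180664062, 224.6846466064453), (35.473934173583984, 11.535228729248047), 82.87498474121094) [0.5168 0.116  0.029 ]
handle (271, 210, 11, 36)
pred axis 0.02 [275.94015311 243.3620543 ]
pred axis 0.14 [275.44552878 212.77038832]
```

The handle sits exactly where an upright paddle on the track floor should, and the pipe hasn't moved. I'm handing the job in.

```bash
python3 -c "
from workcell import workorder
print(workorder.job_done())"
```

```text
the job is handed in; nothing more can be done
None
```

I picked up the paddle by its handle and rolled the pipe slowly (about 20–40 mm/s) into the dip. I then backed the paddle off, stood it on the track floor about 65 mm clear of the pipe, let go and raised the gripper. The job was handed in at about 20 s; it gives no verdict.

**Last checks:**
- **Pipe position:** it is unchanged after release, at y ≈ 0.116 m (top camera), with the dip's middle at about 0.116–0.117 m. It lies about 6 mm to one side across the track, inside the 20 mm allowed.
- **Pipe sunk:** I got this from the mismatch between the two cameras, which puts it about 6 mm lower than at the start (5.7 mm expected). Side-camera readings taken before I backed the paddle off had left it unclear.
- **Paddle:** the handle appears where an upright paddle at the release point should, in the side view only. The gripper is open, with no load on the wrist.

No check failed. The two cameras still differ by about 2 mm in the pipe's position along the track, within the calibration error.

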